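Set the creaser's telescoping side gauge to the rider

TASK

Unclamp the side gauge by turning its handwheel one full turn anticlockwise (seen from above); it has an upright handle. Then pinch the black head of the telescoping arm so that the lock button on its side is squeezed in, draw the arm out until its pointer is level with the little rider block on the scale, and finish while holding it there, still and with the button squeezed, because the arm is sprung and would slide back. Do not shift the rider and leave the other things on the table where they are.

Things in the scene. Friction and masses are not known exactly. Their poses are not given: they have to be found in the camera images.
- gauge: Creaser side gauge fixed to the table: grey plate 12 mm thick spanning own x -80..120, y -300..210 mm, carrying all below. Origin on the table under the arm's centre line. An aluminium sleeve (36 mm wide, top at 64 mm) lies along y 12..205 mm; the arm draws out of it along own -y. A white bridge over it at y 113 mm (97 mm high) carries the handwheel. Place and yaw vary.
- wheel_axis (a point): Centre of the top face of the handwheel, on its upright axis: a flat white disc 120 mm in diameter, 10 mm thick, top face 115 mm above the table, at gauge x 0, y +113 mm.
- wheel_handle (a point): Grip point of the wheel's black upright handle: a freely spinning round knob 20 to 22 mm in diameter, 45 mm high, standing 48 mm from the wheel's axis. The point is on the knob's axis, 28 mm above the disc (143 mm above the table), and goes round with the wheel. A gripper can keep its yaw all the way.
- wheel (a joint): Wheel angle, rad, growing anticlockwise from above; handle along the gauge's +y at 0. Starts at -0.2 to 0.2, stops at -0.3 and 6.9; must come past 6.0 (a turn is 6.28). Stays where left; friction 0.06 N m. Turning it lifts a dog that blocks the arm (free from about 5.5 rad).
- head: Black head at the arm's outer end, to be pinched: 40 mm wide (own x), 46 mm long (own y), 30 to 75 mm above the table. Origin on its centre line 55 mm up, level with the button. Axes as the gauge's; at home at gauge x 0, y -75 mm. The grey lock button (18 mm along y, 22 mm high) sticks 5 mm out of its +x face: 45 mm overall to pinch, 40 with the button in.
- button (a joint): How far the lock button is squeezed in, m: 0 out, 0.005 flush with the head, 0.0055 its stop. Sprung: 2 N to start, 6 N fully in; pops out when let go. Counts as in, and frees the latch, beyond 0.0035. It must still be in at the end.
- beam (a joint): Extension of the telescoping arm, m: 0 at home, 0.16 at its end stop, growing as the head moves along the gauge's -y. Return spring pulls it home with 1.5 N at 0 rising to 5.5 N at 0.16. Starts at 0, latched by the button and blocked by the clamp.
- pointer (a point): Tip of the thin steel pointer (3 mm wide) fixed under the head's outer end: 57 mm to the head's +x, 21 mm to its -y and 33 mm below its origin (22 mm above the table). It runs over the scale's lines, which are 10 mm apart.
- rider_mark (a point): Inner face centre of the rider, a dark steel block 24 mm (x) by 8 mm (y), top 29 mm above the table, on the scale 75 mm to the +x side of the arm's centre line. The mark is level with the pointer when the two have the same y in the gauge frame.
- rider (a joint): Place of the rider along the scale, m: equal to the arm extension at which the pointer is level with it (0.06 to 0.14). Clamped stiffly; must not be shifted.
- tape: Bystander: brown cardboard ring lying flat, 90 mm across, 25 mm high, origin at the underside's centre.
- glue: Bystander: white bottle, 48 mm diameter, 95 mm high, origin at the underside's centre.
- staples: Bystander: cardboard box 55 x 90 x 35 mm, origin at the underside's centre.
- driver: Bystander: screwdriver 180 mm long lying on the table.
- weight: Bystander: brass paperweight, 56 mm diameter, 36 mm high, origin at the underside's centre.
- mug: Bystander: white mug, 80 mm diameter, 90 mm high, origin at the underside's centre.
- pot: Bystander: steel cup, 72 mm diameter, 100 mm high, origin at the underside's centre.

How it is judged:
On the way, in this order (a step that is already met when the one before it is completed fails the run):
1. the handwheel has been turned one full turn anticlockwise, the arm still home (value of joint wheel above 6 rad and value of joint beam below 0.008 m), for 0.1 s.
2. the head is pinched and the lock button squeezed in, the arm still near home (value of joint button above 0.0035 m and contact force between the fingers and head above 3 N and value of joint beam below 0.02 m), for 0.05 s.
At the end, for the whole second after the job is handed in: The fingers still hold the head (more than 3 N) with the lock button squeezed in (more than 3.5 mm), the pointer is within 4 mm of the rider's centre along the scale (within the rider's width), the arm is still (under 10 mm/s), and the handwheel stays a full turn open (past 6.0 rad) (y of pointer in the frame of rider_mark between -0.004 and 0.004 m and value of joint button above 0.0035 m and contact force between the fingers and head above 3 N and velocity of joint beam between -0.01 and 0.01 m/s and value of joint wheel above 6 rad); the arm keeps its last pose, push and grip.
It fails at once if the rider is shifted by more than 3 mm (distance of rider_mark from where it was at the start of the episode above 0.003 m).
It fails at once if a bystander is moved by more than 30 mm (distance of any of tape, glue, staples, driver, weight, mug, pot from where it was at the start of the episode above 0.03 m).
It also fails if it takes over 64 s, if anything falls off the work surface, if the arm or the gripper's body presses on something with over 40 N, if the wrist force passes 120 N, or if a joint passes its speed limit or range.

ROBOT

A 7-joint arm with a two-finger parallel gripper is mounted at the origin on the work surface. World frame = base frame: x ahead of the robot, y to its left, z up, the work surface at z = 0. Lengths are in m, angles in rad, forces in N, time in s.
With the tool pointing down it reaches from about 0.425 to 0.925 m from the base axis. Payload 6.8 kg.
Tool frame: the origin (TCP) lies between the finger pads; the fingertips stand 14 mm ahead of it and the grasp point (between the pads) lies 5 mm behind it; z points along the fingers, y is the line along which they close (so a half turn about z gives the same grasp; the last joint's range is limited). The gripper opens to 85 mm and grips with 20 to 120 N. Pads are 22 mm wide; open, the fingers measure 114 mm over their backs; the gripper's body (76 mm by 85 mm) begins 54 mm behind the grasp point. The pads swing forward as they close: fully open they stand 13 mm farther back than shut.
Start: joints at [-1.427, 0.477, 0.022, 1.555, -0.011, 1.109, -0.083], TCP at [0.168, 0.654, 0.245] pointing down, gripper open.
Joint ranges: [-2.96, 2.96], [-0.34, 2.1], [-1.41, 1.46], [0.24, 2.44], [-1.37, 4.51], [0.17, 1.92], [-2.96, 2.96]. Speed limits (rad/s): [2.39, 2.39, 3.14, 3.14, 3.14, 3.14, 3.14].

INTERFACE

Orientations are given as a rotation vector (axis times angle).
In Python, from bench import r, imaging gives the robot as it stands.
- The arm moves only by the tool apply_moves, never from a script. Its argument "moves" is a list of rows, each a list of 2 entries, a list of its own where there are three numbers: the shift along the tool's x, y, z in cm, then the turn about the tool's z in rad. In form: [[[tx, ty, tz], roll], ...]. A call has 1 to 10 rows; each row is the pose to reach, as a shift and turn from the pose commanded when the call began, along the tool's axes at that moment; what a row does not reach only later rows make up. A row lasts 1/12 s, in which the tool goes at most 41.7 mm and 7.16 degrees, less where a joint would pass 70% of its speed; a pose out of reach is approached as far as the arm can. A call with a gripper value outside its range is refused whole. "claw" is the opening, from 0 (shut) to 1 (fully open), set as the call begins (left out, the last holds). The fingers move at their own pace and stop on an object; "grip_force" is the grip in N (left out, the last holds). Time passes only in rows, so rows that repeat a pose let the fingers close. It gives the time, the measured TCP pose, the force and the opening at its end, in the units of the state.
- r.get_obs(): the state, without advancing time (a new reading comes with each control period).
- imaging.grab_frame(name): name is "side" or "top"; returns a dict with "frame" (480x640x3 uint8, blue, green, red), "intrinsics" (3x3 intrinsics, pixels), "T" (4x4, takes a point from camera to world coordinates). Camera axes: x right, y up, looking along -z (the intrinsics and any distortion apply to the point x, -y, -z); pixel columns grow to the right and rows downward; lengths in m; the calibration is good to about 2 mm. A picture is of the moment at which its call begins. There is no depth.
- r.hand_in(): hands the job in, once; it reports no verdict.
The state is a dict: "clock": time; "joints": joint angles; "qvel": joint speeds; "tau": joint torques, N m; "tcp_pos": TCP position; "orientation": TCP orientation; "contact_force": force on the tool from outside, world axes, zero at the start; "moment": the same for the moment, N m; "grip_width": finger opening in m.
Only numpy, scipy, OpenCV 4.12 (cv2) and the standard library are available. Lean on these libraries where they do the work, as an engineer would, in place of code of your own. Each camera call takes 0.05 s, during which the arm holds its last target. There are 200 camera calls.

## Working session

There is one attempt and no reset: what is moved stays moved. The work goes in short steps, Python scripts to look and compute and a tool call to move; the robot and the scene stay as the last step left them, time stands still between calls to the robot, and variables do not carry over. Pictures are saved under pics/ and viewed, on a budget of 10 in all, crops included, one or two more only if the job needs it, and the job is handed in when it is done.

Besides the shell and the picture viewer there is one more tool, called after "Emit:" as name(argument=value, ...), one argument or row to a line, values as JSON. apply_moves: Moves the arm, as the interface text tells. Its arguments: {"type":"object","properties":{"moves":{"type":"array","items":{"type":"array"}},"claw":{"type":"number"},"grip_force":{"type":"number"}},"required":["moves"]}

```bash
mkdir -p pics
python3 - <<'E'
from bench import r, imaging
import cv2,pickle
for n in("top","side"):
    d=imaging.grab_frame(n); cv2.imwrite(f"pics/{n}0.png",d["frame"]); pickle.dump(d,open(f"{n}0.pkl","wb")); print(n,d["intrinsics"],d["T"], d.keys())
o=r.get_obs(); print(o)
E
```

```text
top [[605.62912023   0.         317.66752738]
 [  0.         605.62912023 232.04672494]
 [  0.           0.           1.        ]] [[ 0.01187275  0.99244654 -0.12210199  0.37861196]
 [-0.99986963  0.0131196   0.00941258  0.00166841]
 [ 0.01094342  0.12197432  0.99247292  1.56779658]
 [ 0.          0.          0.          1.        ]] dict_keys(['frame', 'intrinsics', 'T'])
side [[533.06669465   0.         324.39425101]
 [  0.         533.06669465 228.35254697]
 [  0.           0.           1.        ]] [[ 0.68841396  0.51770587 -0.5080028  -0.15902406]
 [-0.72530521  0.49551855 -0.47790557 -0.71196062]
 [ 0.00431029  0.69745394  0.71661665  1.17039823]
 [ 0.          0.          0.          1.        ]] dict_keys(['frame', 'intrinsics', 'T'])
{'clock': 0.1, 'joints': array([-1.42709393,  0.4777    ,  0.02232383,  1.55632928, -0.0114899 ,
        1.10933035, -0.08309421]), 'qvel': array([-0.0007371 , -0.00239608,  0.00047129, -0.00233235, -0.00017   ,
       -0.00162217, -0.00057851]), 'tau': array([ 3.82597646e-03, -5.97761428e+01,  1.61330111e+00, -2.81955385e+01,
        1.27793927e-02,  4.99945381e-03, -2.26811704e-05]), 'tcp_pos': array([0.16804964, 0.65322072, 0.2444441 ]), 'orientation': array([-3.94401405e-01, -3.11664837e+00,  2.57087214e-03]), 'contact_force': array([-0.26092894, -0.00036078,  0.10042757]), 'moment': array([-0.0069079 , -0.0387975 , -0.01637839]), 'grip_width': 0.08559351944359164}
```

View pics/top0.png

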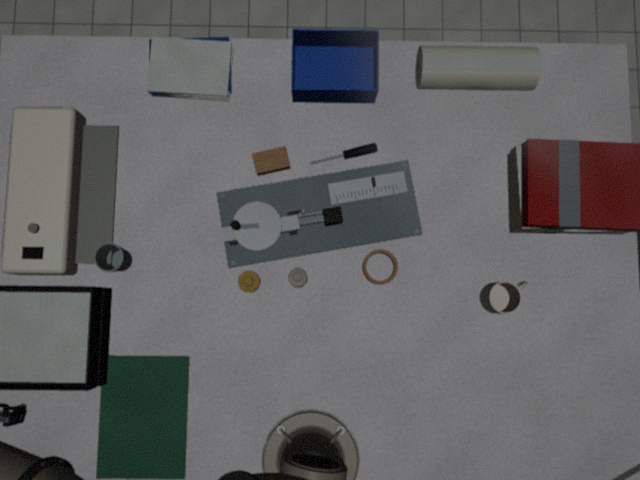

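View pics/side0.png

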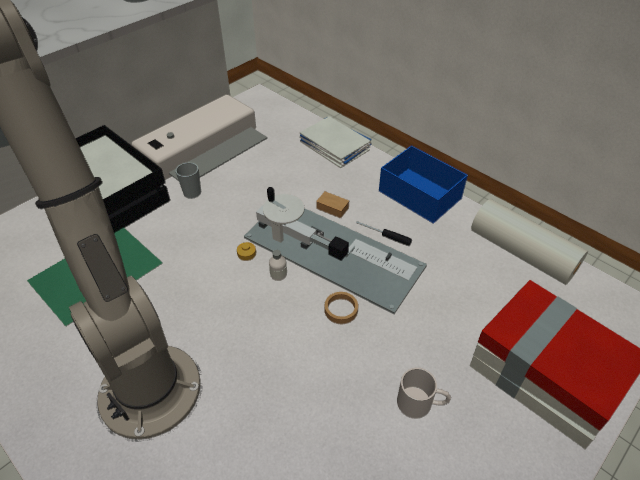

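The top view shows the plate with corners near (218,193), (408,161), (422,234) and (229,267). The wheel is at (257,226), its knob at (236,226), the head at (333,216) and the rider at (374,182). Next I'll measure these points.

```bash
cat > h.py <<'E'
import numpy as np,cv2,pickle
from scipy.spatial.transform import Rotation as R
def ray(d,px,z):
    K,T=d["intrinsics"],d["T"]
    v=np.array([(px[0]-K[0,2])/K[0,0],-(px[1]-K[1,2])/K[1,1],-1.])
    v=T[:3,:3]@v; o=T[:3,3]; return o+v*(z-o[2])/v[2]
def proj(d,p):
    K,T=d["intrinsics"],d["T"]; c=T[:3,:3].T@(np.asarray(p)-T[:3,3])
    return np.array([K[0,2]+K[0,0]*c[0]/-c[2],K[1,2]+K[1,1]*c[1]/c[2]])
E
python3 - <<'E'
from h import *
d=pickle.load(open("top0.pkl","rb")); f=d["frame"]
hsv=cv2.cvtColor(f,cv2.COLOR_BGR2HSV); g=cv2.cvtColor(f,cv2.COLOR_BGR2GRAY)
print("plate px",f[250,300],f[185,250],"table",f[290,330],"wheel",f[220,265],"head",f[216,333])
roi=np.zeros_like(g); roi[150:275,210:430]=255
# plate: bluish-grey, darker than table; fill holes by hull of largest contour
m=((f[...,0].astype(int)-f[...,2]>4)&(g<125)).astype(np.uint8)*255&roi
c=max(cv2.findContours(m,0,2)[0],key=cv2.contourArea); rc=cv2.minAreaRect(cv2.convexHull(c)); b=cv2.boxPoints(rc); print("box",b.tolist())
w=np.array([ray(d,p,.012) for p in b]); print(w.round(4)); print("sides",[np.linalg.norm(w[i]-w[i-1]).round(4) for i in range(4)])
ce=w.mean(0); e=sorted([(w[i]-w[i-1]) for i in range(4)],key=np.linalg.norm)[2:]; u=e[0]*np.sign(e[0][1])-0; u=u+e[1]*np.sign(e[1][1]); u/=np.linalg.norm(u)
yaw=np.arctan2(-u[0],u[1]); X=np.array([np.cos(yaw),np.sin(yaw),0]);Y=np.array([-np.sin(yaw),np.cos(yaw),0])
O=ce-20e-3*X+45e-3*Y; print("yaw",yaw,"origin by plate",O)
def loc(p): return np.round([(p-O)@X*1e3,(p-O)@Y*1e3],1)
# dark blobs
dk=((g<40).astype(np.uint8)*255)&roi
n,_,s,cc=cv2.connectedComponentsWithStats(dk)
for i in range(1,n):
    if s[i,4]>8: print(s[i].tolist(),cc[i].round(1),"head75",loc(ray(d,cc[i],.075)),"knob160",loc(ray(d,cc[i],.16)),"rider29",loc(ray(d,cc[i],.029)))
wh=((g>150)|(g>f[220,265].mean()-15)).astype(np.uint8)*255&roi; wh[:, 290:]=0;wh[:195]=0;wh[255:]=0
wh=cv2.morphologyEx(wh,cv2.MORPH_OPEN,np.ones((9,9)))
c=max(cv2.findContours(wh,0,2)[0],key=cv2.contourArea); print("wheel",cv2.minEnclosingCircle(c),loc(ray(d,cv2.minEnclosingCircle(c)[0],.115)))
cv2.imwrite("pics/c1.png",cv2.resize(f[150:280,210:430],None,fx=3.6,fy=3.6,interpolation=cv2.INTER_CUBIC))
E
```

```text
plate px [75 74 65] [124 119 121] table [116 112 113] wheel [116 115 113] head [27 27 26]
box [[213.87298583984375, 190.45761108398438], [409.1000061035156, 157.08547973632812], [422.36993408203125, 234.71453857421875], [227.14291381835938, 268.086669921875]]
[[ 0.6756  0.2586  0.012 ]
 [ 0.772  -0.2514  0.012 ]
 [ 0.5666 -0.2845  0.012 ]
 [ 0.4738  0.218   0.012 ]]
sides [np.float64(0.2058), np.float64(0.5191), np.float64(0.208), np.float64(0.5111)]
yaw 0.1847616395600009 origin by plate [0.59409395 0.02572965 0.012     ]
[344, 150, 33, 8, 161] [356.1 152.6] head75 [ 144.4 -162.2] knob160 [ 123.9 -152. ] rider29 [ 155.5 -167.7]
[258, 167, 31, 8, 42] [273.2 170.4] head75 [134.4  51.5] knob160 [114.5  49.5] rider29 [145.3  52.6]
[372, 179, 3, 7, 12] [373.2 182.2] head75 [  62. -191.] knob160 [  46.1 -179.2] rider29 [  70.6 -197.3]
[323, 207, 20, 19, 307] [332.4 216. ] head75 [ -4.9 -74.8] knob160 [-16.9 -69.6] rider29 [  1.6 -77.5]
[288, 211, 12, 4, 21] [293.5 212.3] head75 [20.9 19. ] knob160 [ 7.4 18.9] rider29 [28.2 19.1]
[230, 221, 10, 9, 62] [234.9 224.7] head75 [ 14.9 167.6] knob160 [  1.7 158.9] rider29 [ 22.  172.3]
[289, 231, 8, 4, 21] [292.7 232.2] head75 [-28.2  29.4] knob160 [-38.9  28.6] rider29 [-22.4  29.8]
[230, 241, 8, 4, 20] [233.2 242.8] head75 [-29.1 178.7] knob160 [-39.7 169.4] rider29 [-23.3 183.7]
wheel ((256.53302001953125, 225.71546936035156), 24.45584487915039) [ -2.7 112.5]
```

View pics/c1.png

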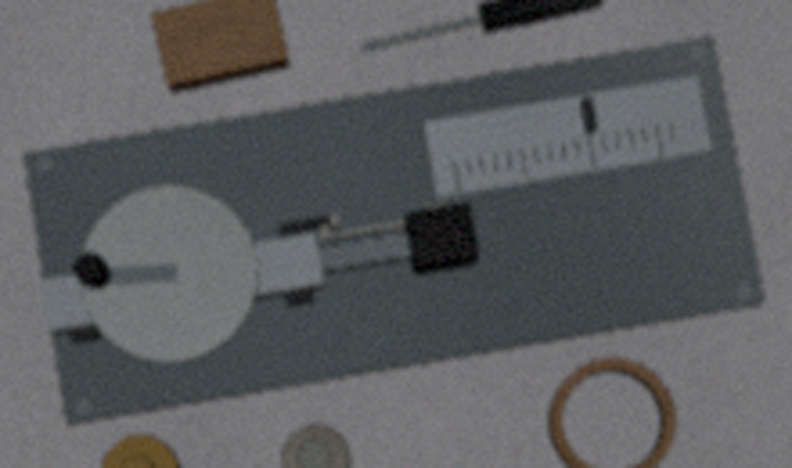

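Run:
```python
from h import *
from scipy.optimize import least_squares
d=pickle.load(open("top0.pkl","rb"))
cr=np.array([(25,152),(712,37),(765,300),(68,424)])/3.6+[210,150]-.36
loc=np.array([(.12,.21),(.12,-.3),(-.08,-.3),(-.08,.21),(0,.113),(0,-.075)])
z=[.012]*4+[.115,.075]
px=list(cr)+[(256.53,225.715),(332.4,216.)]
W=np.array([ray(d,p,q)[:2] for p,q in zip(px,z)])
# crop wheel: refined circle seen in crop (169,273)
W[4]=ray(d,np.array([169,273])/3.6+[210,150]-.36,.115)[:2]; print("wheel alt",W[4])
f=lambda v:((loc@np.array([[np.cos(v[2]),np.sin(v[2])],[-np.sin(v[2]),np.cos(v[2])]])+v[:2]-W)*np.array([1,1,1,1,2,2])[:,None]).ravel()
s=least_squares(f,[.594,.026,.18]); x=s.x; print(x,(s.fun.reshape(-1,2)*1e3).round(1).tolist())
X=np.array([np.cos(x[2]),np.sin(x[2])]);Y=np.array([-X[1],X[0]])
L=lambda p:np.round([(p[:2]-x[:2])@X*1e3,(p[:2]-x[:2])@Y*1e3],1)
k=ray(d,(234.9,224.7),.16);ri=ray(d,(373.2,182.2),.029)
print("knob",k,L(k),"angle",np.arctan2(-(L(k)-[0,113])[0],(L(k)-[0,113])[1]),"rider",ri,L(ri))
print("wheel",x[:2]+.113*Y,"head",x[:2]-.075*Y)
q=np.array([-.3944,-3.11665,.00257]);M=R.from_rotvec(q).as_matrix();print(M.round(3))
np.save("fr.npy",x)
```

```text
wheel alt [0.57140453 0.13574781]
[0.59142488 0.02466701 0.18415419] [[-1.0, 1.6], [-0.0, -1.3], [-3.5, -0.9], [-1.2, 1.9], [-1.3, 0.0], [4.2, -0.7]]
knob [0.56658296 0.18236835 0.16      ] [  4.5 159.6] angle -0.09626802798022302 rider [ 0.69983744 -0.15514582  0.029     ] [  73.7 -196.6]
wheel [0.57073287 0.13575635] head [ 0.60515851 -0.04906485]
[[-0.968  0.249 -0.   ]
 [ 0.249  0.968 -0.002]
 [-0.    -0.002 -1.   ]]
```

The frame fit agrees to a few mm, so I'm moving over the knob and rolling so that tool x = gauge y and tool y = gauge x.

Emit:
apply_moves(
  moves=[
    [[-3.5,-2.5,0],0.12],
    [[-7,-5,0],0.24],
    [[-10.5,-7.5,0],0.36],
    [[-14,-10,0],0.48],
    [[-17.5,-12.5,0],0.6],
    [[-21,-15,0],0.72],
    [[-24.5,-17.5,0],0.84],
    [[-28,-20,0],0.96],
    [[-31.5,-22.5,0],1.08],
    [[-35,-25,0],1.135],
  ],
  claw=1,
  grip_force=30,
)

```text
clock: 0.93
tcp_pos: [0.4369, 0.3328, 0.2452]
orientation: [-2.015, -2.41, 0.0]
contact_force: [1.3, 0.5, 0.3]
grip_width: 0.0855
```

```bash
cat > st.py <<'E'
from bench import r
from h import *
def show(targets={}):
    o=r.get_obs(); M=R.from_rotvec(o["orientation"]).as_matrix(); x=np.load("fr.npy")
    X=np.array([np.cos(x[2]),np.sin(x[2])]);Y=np.array([-X[1],X[0]]); p=o["tcp_pos"]
    print("t",round(o["clock"],2),"tcp",p.round(4),"gauge",((p[:2]-x[:2])@X).round(4),((p[:2]-x[:2])@Y).round(4),"F",o["contact_force"].round(1),"w",round(o["grip_width"],4),"q",o["joints"].round(2))
    print("roll needed",np.arctan2(M[1,1],M[0,1])-x[2], "tilt",M[:,2].round(3))
    for k,(a,b,z) in targets.items():
        w=np.r_[x[:2]+a*X+b*Y,z]; print(k,w.round(4),"shift cm",(M.T@(w-p)*100).round(2))
E
python3 -c "
from st import *
show({'knob':(.0045,.1596,.14)})"
```

```text
t 0.93 tcp [0.4369 0.3328 0.2452] gauge -0.0955 0.3312 F [1.3 0.5 0.3] w 0.0855 q [-1.08  0.28  0.38  1.88 -0.12  1.01 -0.47]
roll needed -0.006142007810815198 tilt [-0. -0. -1.]
knob [0.5666 0.1824 0.14  ] shift cm [-17.1   10.11  10.51]
```

Emit:
apply_moves(
  moves=[
    [[-3.5,2,0],0],
    [[-7,4,0],0],
    [[-10.5,6.1,0],0],
    [[-14,8.2,0],0],
    [[-17,10.1,1],0],
    [[-17.1,10.1,3.5],0],
    [[-17.1,10.1,6],0],
    [[-17.1,10.1,8.5],0],
    [[-17.1,10.1,10.3],0],
    [[-17.1,10.1,10.3],0],
  ],
)

```text
clock: 1.77
tcp_pos: [0.5639, 0.1842, 0.1382]
orientation: [-2.006, -2.414, 0.011]
contact_force: [-1.2, 0.2, 0.4]
grip_width: 0.0855
```

Emit:
apply_moves(
  moves=[
    [[0,0,0],0],
    [[0,0,0],0],
    [[0,0,0],0],
    [[0,0,0],0],
    [[0,0,0],0],
    [[0,0,0],0],
    [[0,0,0],0],
    [[0,0,0],0],
  ],
  claw=0,
)

```text
clock: 2.43
tcp_pos: [0.5673, 0.1854, 0.1433]
orientation: [2.008, 2.416, 0.003]
contact_force: [0.1, 0.3, 6.8]
grip_width: 0.021
```

```bash
python3 -c "
from st import *
from bench import imaging
show({'knob':(.0045,.1596,.14)})
d=imaging.grab_frame('side');K=proj(d,[.567,.182,.14]).astype(int);print(K)
cv2.imwrite('pics/s1.png',cv2.resize(d['frame'][120:300,210:450],None,fx=3.3,fy=3.3))"
```

```text
t 2.43 tcp [0.5673 0.1854 0.1433] gauge 0.0058 0.1624 F [0.1 0.3 6.8] w 0.021 q [-0.73  0.49  0.41  1.86 -0.25  0.84 -0.01]
roll needed -0.00011687391742454256 tilt [ 0.001  0.001 -1.   ]
knob [0.5666 0.1824 0.14  ] shift cm [-0.28 -0.13  0.33]
[271 193]
```

View pics/s1.png

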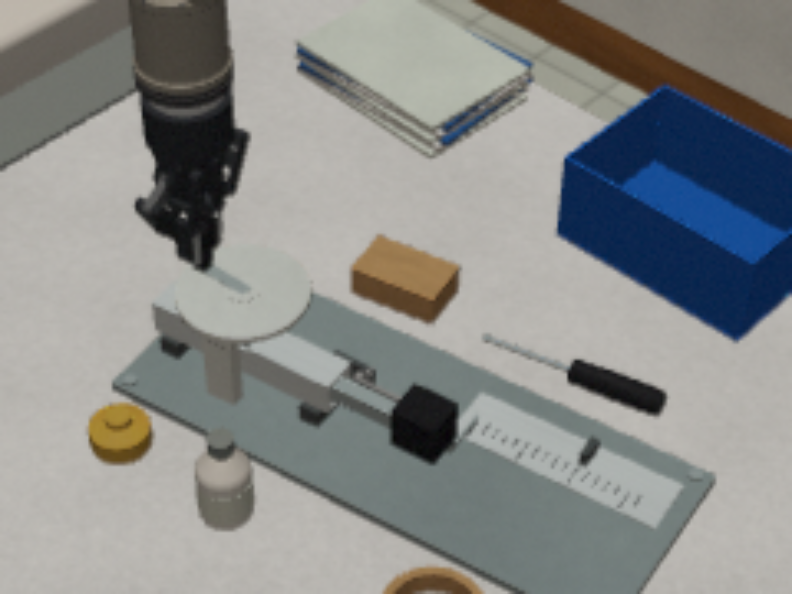

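The fingers hold the knob: the opening reads 21 mm, which matches its diameter. Now I'll work out the offsets for the circle.

```bash
python3 -c "
import numpy as np
t0=-.115;P=lambda t:np.array([4.8*np.cos(t),-4.8*np.sin(t)])
for c in range(4):
    s=t0+c*1.63; print([[[round(v,2) for v in (P(s+.163*(i+1))-P(s))]+[0],0] for i in range(10)])"
```

```text
[[[np.float64(0.03), np.float64(-0.78), 0], 0], [[np.float64(-0.07), np.float64(-1.56), 0], 0], [[np.float64(-0.3), np.float64(-2.3), 0], 0], [[np.float64(-0.64), np.float64(-3.01), 0], 0], [[np.float64(-1.1), np.float64(-3.64), 0], 0], [[np.float64(-1.65), np.float64(-4.2), 0], 0], [[np.float64(-2.28), np.float64(-4.66), 0], 0], [[np.float64(-2.98), np.float64(-5.01), 0], 0], [[np.float64(-3.73), np.float64(-5.24), 0], 0], [[np.float64(-4.5), np.float64(-5.34), 0], 0]]
[[[np.float64(-0.78), np.float64(0.02), 0], 0], [[np.float64(-1.55), np.float64(0.17), 0], 0], [[np.float64(-2.28), np.float64(0.44), 0], 0], [[np.float64(-2.96), np.float64(0.82), 0], 0], [[np.float64(-3.57), np.float64(1.31), 0], 0], [[np.float64(-4.09), np.float64(1.89), 0], 0], [[np.float64(-4.51), np.float64(2.55), 0], 0], [[np.float64(-4.82), np.float64(3.27), 0], 0], [[np.float64(-5.01), np.float64(4.03), 0], 0], [[np.float64(-5.07), np.float64(4.81), 0], 0]]
[[[np.float64(0.07), np.float64(0.78), 0], 0], [[np.float64(0.26), np.float64(1.54), 0], 0], [[np.float64(0.57), np.float64(2.25), 0], 0], [[np.float64(0.99), np.float64(2.91), 0], 0], [[np.float64(1.52), np.float64(3.49), 0], 0], [[np.float64(2.13), np.float64(3.97), 0], 0], [[np.float64(2.81), np.float64(4.35), 0], 0], [[np.float64(3.55), np.float64(4.62), 0], 0], [[np.float64(4.32), np.float64(4.76), 0], 0], [[np.float64(5.1), np.float64(4.77), 0], 0]]
[[[np.float64(0.77), np.float64(-0.11), 0], 0], [[np.float64(1.52), np.float64(-0.35), 0], 0], [[np.float64(2.22), np.float64(-0.7), 0], 0], [[np.float64(2.85), np.float64(-1.16), 0], 0], [[np.float64(3.39), np.float64(-1.72), 0], 0], [[np.float64(3.84), np.float64(-2.36), 0], 0], [[np.float64(4.18), np.float64(-3.07), 0], 0], [[np.float64(4.4), np.float64(-3.82), 0], 0], [[np.float64(4.5), np.float64(-4.59), 0], 0], [[np.float64(4.46), np.float64(-5.37), 0], 0]]
```

Emit:
apply_moves(
  moves=[
    [[0.03,-0.8,0],0],
    [[-0.1,-1.55,0],0],
    [[-0.3,-2.3,0],0],
    [[-0.65,-3.0,0],0],
    [[-1.1,-3.65,0],0],
    [[-1.65,-4.2,0],0],
    [[-2.3,-4.65,0],0],
    [[-3.0,-5.0,0],0],
    [[-3.75,-5.25,0],0],
    [[-4.5,-5.35,0],0],
  ],
)

```text
clock: 3.32
tcp_pos: [0.5229, 0.1316, 0.1433]
orientation: [2.007, 2.416, 0.005]
contact_force: [2.5, 2.1, 5.4]
grip_width: 0.0212
```

Emit:
apply_moves(
  moves=[
    [[-0.8,0,0],0],
    [[-1.55,0.15,0],0],
    [[-2.3,0.45,0],0],
    [[-2.95,0.8,0],0],
    [[-3.55,1.3,0],0],
    [[-4.1,1.9,0],0],
    [[-4.5,2.55,0],0],
    [[-4.8,3.25,0],0],
    [[-5.0,4.05,0],0],
    [[-5.05,4.8,0],0],
  ],
)

```text
clock: 4.15
tcp_pos: [0.579, 0.0901, 0.1433]
orientation: [-2.008, -2.415, -0.002]
contact_force: [-3.0, 1.4, 10.4]
grip_width: 0.0208
```

Emit:
apply_moves(
  moves=[
    [[0.05,0.8,0],0],
    [[0.25,1.55,0],0],
    [[0.55,2.25,0],0],
    [[1.0,2.9,0],0],
    [[1.5,3.5,0],0],
    [[2.15,3.95,0],0],
    [[2.8,4.35,0],0],
    [[3.55,4.6,0],0],
    [[4.3,4.75,0],0],
    [[5.1,4.75,0],0],
  ],
)

```text
clock: 4.98
tcp_pos: [0.6174, 0.1481, 0.1434]
orientation: [2.008, 2.413, 0.002]
contact_force: [2.4, -1.7, 5.6]
grip_width: 0.021
```

Emit:
apply_moves(
  moves=[
    [[0.75,-0.1,0],0],
    [[1.5,-0.35,0],0],
    [[2.2,-0.7,0],0],
    [[2.85,-1.15,0],0],
    [[3.4,-1.7,0],0],
    [[3.85,-2.35,0],0],
    [[4.2,-3.05,0],0],
    [[4.4,-3.8,0],0],
    [[4.5,-4.6,0],0],
    [[4.5,-5.35,0],0],
  ],
)

```text
clock: 5.82
tcp_pos: [0.5558, 0.1833, 0.1433]
orientation: [2.007, 2.415, 0.003]
contact_force: [3.1, -1.6, 6.6]
grip_width: 0.0209
```

Emit:
apply_moves(
  moves=[
    [[0,0,0],0],
    [[0,0,0],0],
    [[0,0,0],0],
  ],
)

```text
clock: 6.07
tcp_pos: [0.5552, 0.183, 0.1433]
orientation: [2.008, 2.416, 0.001]
contact_force: [-1.1, -2.1, 9.8]
grip_width: 0.021
```

```bash
python3 -c "
from st import *
show({'head':(0,-.075,.3)})"
```

```text
t 6.07 tcp [0.5552 0.183  0.1433] gauge -0.0067 0.1623 F [-1.1 -2.1  9.8] w 0.021 q [-0.74  0.47  0.41  1.89 -0.25  0.83 -0.01]
roll needed -0.0005674962621304569 tilt [ 0.  0. -1.]
head [ 0.6052 -0.0491  0.3   ] shift cm [-23.72   0.69 -15.67]
```

The wheel is at about 6.42 rad, with the TCP back past its start angle. Now I'll release the knob, lift and go above the head.

Emit:
apply_moves(
  moves=[
    [[0,0,0],0],
    [[0,0,0],0],
    [[0,0,0],0],
    [[0,0,0],0],
    [[0,0,0],0],
    [[0,0,-1],0],
    [[0,0,-3],0],
    [[0,0,-5.5],0],
    [[0,0,-8],0],
    [[0,0,-8],0],
  ],
  claw=1,
)

```text
clock: 6.9
tcp_pos: [0.5582, 0.184, 0.2278]
orientation: [2.007, 2.413, 0.012]
contact_force: [0.8, 0.9, 0.7]
grip_width: 0.085
```

Emit:
apply_moves(
  moves=[
    [[-3,0.2,0],0],
    [[-6,0.4,0],0],
    [[-9,0.5,0],0],
    [[-12,0.6,0],0],
    [[-15,0.6,0],0],
    [[-18,0.6,0],0],
    [[-21,0.6,1],0],
    [[-23.4,0.6,3],0],
    [[-23.4,0.6,5],0],
    [[-23.4,0.6,5],0],
  ],
)

```text
clock: 7.73
tcp_pos: [0.6017, -0.0474, 0.1692]
orientation: [-2.01, -2.41, 0.007]
contact_force: [-1.4, 0.8, 0.3]
grip_width: 0.0853
```

```bash
python3 -c "
from st import *
from bench import imaging
show({'head':(0,-.075,.052)})
for n in ('top','side'):
    d=imaging.grab_frame(n);c=proj(d,[.605,-.049,.08]).astype(int);print(n,c)
    pickle.dump(d,open(n+'2.pkl','wb'))
    f=d['frame'][c[1]-60:c[1]+50,c[0]-80:c[0]+80]
    cv2.imwrite('pics/'+n+'2.png',cv2.resize(f,None,fx=4,fy=4,interpolation=cv2.INTER_CUBIC))
a=cv2.imread('pics/top2.png');b=cv2.imread('pics/side2.png')
cv2.imwrite('pics/b2.png',cv2.resize(np.vstack([a,b]),(436,600)))"
```

```text
t 7.73 tcp [ 0.6017 -0.0474  0.1692] gauge -0.0031 -0.0727 F [-1.4  0.8  0.3] w 0.0853 q [-0.39  0.48  0.48  1.82 -0.27  0.91  0.4 ]
roll needed -0.003600516710472207 tilt [-0.006 -0.001 -1.   ]
head [ 0.6052 -0.0491  0.052 ] shift cm [-0.23  0.37 11.72]
top [332 214]
side [338 241]
```

View pics/b2.png

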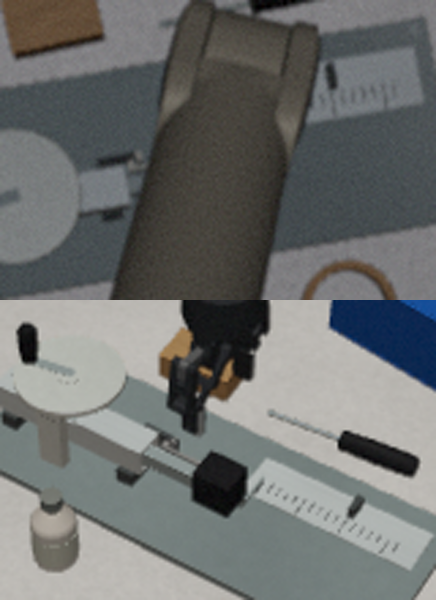

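Emit:
apply_moves(
  moves=[
    [[-0.1,0.25,2],0],
    [[-0.1,0.25,4],0],
    [[-0.1,0.25,6],0],
    [[-0.1,0.25,8],0],
    [[-0.1,0.25,9.5],0],
    [[-0.1,0.25,10.5],0],
    [[-0.1,0.25,11.2],0],
    [[-0.1,0.25,11.6],0],
    [[-0.1,0.25,11.6],0],
    [[-0.1,0.25,11.6],0],
  ],
)

```text
clock: 8.67
tcp_pos: [0.6073, -0.0459, 0.0571]
orientation: [2.007, 2.416, 0.001]
contact_force: [0.8, 0.3, 0.3]
grip_width: 0.0855
```

Emit:
apply_moves(
  moves=[
    [[0,0,0],0],
    [[0,0,0],0],
    [[0,0,0],0],
    [[0,0,0],0],
    [[0,0,0],0],
    [[0,0,0],0],
    [[0,0,0],0],
    [[0,0,0],0],
  ],
  claw=0,
  grip_force=40,
)

```text
clock: 9.33
tcp_pos: [0.605, -0.0465, 0.0569]
orientation: [-2.007, -2.414, 0.003]
contact_force: [-7.1, -0.3, 10.5]
grip_width: 0.0397
```

```bash
python3 -c "
from st import *
show()"
```

```text
t 9.33 tcp [ 0.605  -0.0465  0.0569] gauge 0.0003 -0.0725 F [-7.1 -0.3 10.5] w 0.0397 q [-0.32  0.63  0.4   1.88 -0.37  0.71  0.48]
roll needed -0.0005577028862129296 tilt [-0.003  0.    -1.   ]
```

The opening is 39.7 mm, so the button is in. Drawing out 9 cm, then I'll look.

Emit:
apply_moves(
  moves=[
    [[-0.7,-0.1,0],0],
    [[-1.7,-0.15,0],0],
    [[-2.7,-0.15,0],0],
    [[-3.7,-0.15,0],0],
    [[-4.7,-0.15,0],0],
    [[-5.7,-0.15,0],0],
    [[-6.7,-0.15,0],0],
    [[-7.7,-0.15,0],0],
    [[-8.5,-0.15,0],0],
    [[-9,-0.15,0],0],
  ],
)

```text
clock: 10.17
tcp_pos: [0.6214, -0.1346, 0.057]
orientation: [-2.007, -2.415, -0.001]
contact_force: [-2.8, 3.5, 8.0]
grip_width: 0.04
```

Emit:
apply_moves(
  moves=[
    [[0,0,0],0],
    [[0,0,0],0],
    [[0,0,0],0],
  ],
)

```text
clock: 10.42
tcp_pos: [0.6213, -0.134, 0.057]
orientation: [-2.006, -2.415, -0.001]
contact_force: [-3.5, 2.7, 8.9]
grip_width: 0.0398
```

```bash
python3 -c "
from st import *
from bench import imaging
show()
for n in ('top','side'):
    d=imaging.grab_frame(n);c=proj(d,[.69,-.150,.025]).astype(int);print(n,c)
    pickle.dump(d,open(n+'3.pkl','wb'))
    f=d['frame'][c[1]-36:c[1]+37,c[0]-50:c[0]+50]
    cv2.imwrite('pics/'+n+'3.png',cv2.resize(f,(400,292),interpolation=cv2.INTER_CUBIC))
a=cv2.imread('pics/top3.png');b=cv2.imread('pics/side3.png')
cv2.imwrite('pics/b3.png',np.vstack([a,b]))"
```

```text
t 10.42 tcp [ 0.6213 -0.134   0.057 ] gauge 0.0003 -0.1614 F [-3.5  2.7  8.9] w 0.0398 q [-0.17  0.67  0.4   1.81 -0.36  0.74  0.61]
roll needed 0.00017056331989320772 tilt [-0.001  0.002 -1.   ]
top [371 186]
side [384 256]
```

View pics/b3.png

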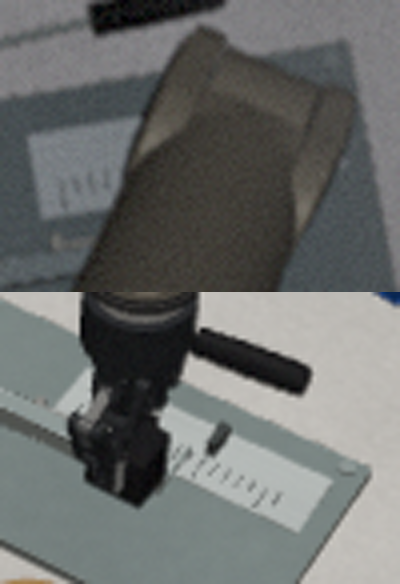

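The side view shows the head drawn out. The rider at (220,438) is about 12 mm beyond the pointer at around (182,460). I'll go the remaining distance and check it up close.

Emit:
apply_moves(
  moves=[
    [[-0.4,0,0],0],
    [[-0.8,0,0],0],
    [[-1.2,0,0],0],
    [[-1.2,0,0],0],
    [[-1.2,0,0],0],
    [[-1.2,0,0],0],
  ],
)

```text
clock: 11.02
tcp_pos: [0.6234, -0.1456, 0.057]
orientation: [-2.006, -2.415, -0.001]
contact_force: [-3.1, 3.5, 8.1]
grip_width: 0.0395
```

```bash
python3 -c "
from st import *
from bench import imaging
show()
x=np.load('fr.npy');X=np.r_[np.cos(x[2]),np.sin(x[2]),0];Y=np.array([-X[1],X[0],0]);O=np.r_[x[:2],0]
ds=[imaging.grab_frame('side') for _ in range(8)]
d=ds[0];f=np.mean([q['frame'] for q in ds],0).astype(np.uint8); cv2.imwrite('side4.png',f)
c=proj(d,[.69,-.160,.025]).astype(int);print(c)
G=lambda a,b,z:(proj(d,O+a*X+b*Y+[0,0,z])-c+[20,15])*15
for b in (-.1966,-.1846):print('rider top',b,G(.075,b,.029),'pointer tip',G(.057,b,.022))
cv2.imwrite('pics/s4.png',cv2.resize(f[c[1]-15:c[1]+20,c[0]-20:c[0]+25],None,fx=15,fy=15,interpolation=cv2.INTER_CUBIC))"
```

```text
t 11.02 tcp [ 0.6234 -0.1456  0.057 ] gauge 0.0003 -0.1732 F [-3.1  3.5  8.1] w 0.0395 q [-0.15  0.67  0.39  1.79 -0.36  0.75  0.62]
roll needed 0.00028262950131136 tilt [-0.001  0.002 -1.   ]
[387 258]
rider top -0.1966 [323.82725139 172.98114468] pointer tip [275.53650838 257.12491546]
rider top -0.1846 [268.20120051 147.1424568 ] pointer tip [219.85106819 230.94163266]
```

View pics/s4.png

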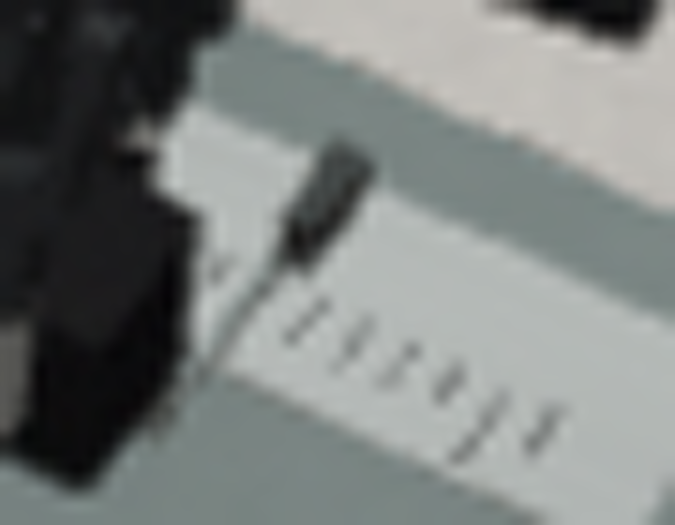

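The pointer runs from (160,420) to about (275,245) and meets the rider's inner face, which spans roughly (285–325, 200–265). I'll put a number on the offset with a pointer line fit and a rider blob centroid.

```bash
python3 -c "
from st import *
x=np.load('fr.npy');X=np.r_[np.cos(x[2]),np.sin(x[2]),0];Y=np.array([-X[1],X[0],0]);O=np.r_[x[:2],0]
d=pickle.load(open('side3.pkl','rb'));f=cv2.imread('side4.png');g=cv2.cvtColor(f,cv2.COLOR_BGR2GRAY).astype(float)
P=lambda a,b,z:proj(d,O+a*X+b*Y+[0,0,z])
c=np.array([387,258]);o=c-[20,15]
# rider: dark weighted centroid, crop box
y0,y1,x0,x1=o[1]+8,o[1]+19,o[0]+18,o[0]+27
w=np.clip(110-g[y0:y1,x0:x1],0,None);yy,xx=np.mgrid[y0:y1,x0:x1]
cr=np.array([(w*xx).sum(),(w*yy).sum()])/w.sum();print('rider blob',cr,(cr-o)*15)
def box(b,zb=.014):
    h=cv2.convexHull(np.float32([P(a,b+e,z) for a in(.063,.087) for e in(-.004,.004) for z in(zb,.029)]));m=cv2.moments(h);return np.array([m['m10'],m['m01']])/m['m00']
# y of rider by matching along image scale direction (normal to X projection)
u=P(.08,-.19,.02)-P(.05,-.19,.02);n=np.array([-u[1],u[0]])/np.linalg.norm(u)
bs=np.linspace(-.21,-.18,61);v=[(box(b)-cr)@n for b in bs];rb=np.interp(0,*zip(*sorted(zip(v,bs))));print('rider y',rb,'pix per mm',(v[-1]-v[0])/30)
# pointer: darkest per row between
for r in range(o[1]+18,o[1]+26):
    xe=o[0]+275/15-(r-o[1]-245/15)*115/175; lo=int(xe)-2
    s=g[r,lo:lo+6];ws=np.clip(np.median(s)-s,0,None)+1e-6;xc=(ws*np.arange(lo,lo+6)).sum()/ws.sum()
    v=[(min((P(a,b,.022)-[xc,r])@n for a in [.045])) for b in bs]
    print(r,s.round(),'pointer y',np.interp(0,*zip(*sorted(zip(v,bs)))).round(4))
"
```

```text
rider blob [388.0503876  256.52790698] [315.75581395 202.91860465]
rider y -0.19637153453798378 pix per mm -0.33287680802632635
261 [183. 170. 139. 127. 156. 141.] pointer y -0.1976
262 [182. 177. 148. 110. 159. 183.] pointer y -0.1964
263 [182. 179. 151. 122. 166. 183.] pointer y -0.1956
264 [180. 161. 130. 149. 183. 182.] pointer y -0.1959
265 [ 87. 170. 143. 133. 183. 183.] pointer y -0.1923
266 [ 22.  81. 150. 128. 157. 184.] pointer y -0.1908
267 [ 44. 116. 112. 131. 164. 179.] pointer y -0.1921
268 [ 18.  57. 111. 107. 127. 124.] pointer y -0.1918
```

The pointer's y is about -196.0 mm from the clean rows and the rider's is -196.4 mm. Travel by odometry is 100.7 mm against the 100.6 mm needed. Handing in.

```bash
python3 -c "
from st import *
show(); print(abs(r.get_obs()['qvel']).max()); r.hand_in()"
```

```text
t 11.42 tcp [ 0.6234 -0.1455  0.057 ] gauge 0.0003 -0.1732 F [-3.2  3.6  7.8] w 0.0393 q [-0.15  0.67  0.39  1.79 -0.36  0.75  0.62]
roll needed 0.0003403864595708239 tilt [-0.001  0.002 -1.   ]
0.001645511386205778
the job is handed in; nothing more can be done
```

I turned the handwheel one full turn anticlockwise to about 6.4 rad, then pinched the head so the lock button went in. I drew the arm out about 100.7 mm and handed in at 11.4 s while still holding it; no verdict was reported.

- **Position:** a side-camera line fit put the pointer at gauge y ≈ -196 mm and the rider at -196.4 mm, so about 0.5 mm apart. The rows of that fit next to the black head read 3–5 mm off, so I left them out as contaminated. Arm travel agrees independently: 100.7 mm against the 100.6 mm the top camera said was needed.
- **Grip:** the opening was 39.3–39.8 mm after the pinch, which means the button is flush. The grip was set to 40 N, and the push on the tool matched the return spring (3.6 N).
- **Stillness:** joint speeds were under 0.002 rad/s at hand-in.
- **Wheel angle:** this comes from where the gripper ended its circle, and a picture afterwards showed the handle back near its start.
- **Rider and other objects:** the arm never touched the rider or the other objects. I did not re-measure where the other objects are.

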